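Scrape the wood chips off the machine table into its chip box

TASK

Slide the thumb latch sideways so that the sprung cover of the chip box opens, then use the scraper block to wipe all four wood chips off the machine table into that box, touching the chips with nothing but the scraper. Afterwards stand the scraper upright on the bench again and let go, with the cover left open. Do not knock over or shove aside the bowl and the two cans.

Things in the scene. Friction and masses are not known exactly. Their poses are not given: they have to be found in the camera images.
- table_mid (a point): Middle of the top of the machine table, a fixed bare steel plate 70 mm above the bench. x points across it away from the robot, y along it, z up. 340 mm long (y), both ends (y = -170, +170) open edges. Two rails 12 mm high, inner faces at x = -75 and +75 mm, make a channel 150 mm wide. The body reaches from x = -85 to +115 mm; a motor 100 mm high is behind it
- pipe_mid (a point): Middle of a fixed dust pipe of 50 mm diameter (clamps 60 mm) over the plate: 310 mm long along y, its axis 215 mm above the plate, 10 mm to -x of its middle. Thin posts at x = +103, y = -120 and +120 mm of the plate carry it on bars. A gripper pointing straight down does not fit with the scraper under it: it must lean back (its body to -x) by 25 to 45 degrees
- box_mouth (a point): Centre of the mouth of the chip box, a fixed grey metal box against one end of the plate (either one), 242 mm from the plate's middle along y, axes as the plate's, 2 mm gap. Outside 170 (x) by 136 (y) mm, rim 62 mm above the bench (this point), 8 mm below the plate; walls and floor 5 mm. A ledge 40 mm wide, 46 mm high on its -x side carries the latch
- tray_mouth (a point): Centre of the mouth of a fixed dark wooden tray with turned parts in it, at the plate's other end, of the same outline and height as the chip box but with no cover or latch. No chips belong there
- cover (a joint): Angle of the chip box's aluminium cover (170 by 134 by 5 mm), rad: 0 closed, lying on the box's rim; 1.8 fully open. Hinged along y at the box's +x rim, its -x edge swings up. A weak spring throws it open within about a second and keeps it open once the latch lets go
- latch (a joint): Travel of the thumb latch in m, 0 to 0.034; it slides towards the chip box's +y and stays where it is left (about 1 N friction). It starts between 0 and 0.006 and lets the cover go at about 0.020 to 0.024
- latch_tab (a point): Point on the thumb latch's black upright tab, moving with it; axes as the chip box's. The tab, 16 (x) by 26 (y) mm, stands on the ledge 112 mm to -x of the box's middle, from 47 to 92 mm above the bench; this point is on its centre line, 77 mm above the bench. Free on both y sides; a steel tongue sticks out from it to +x over the cover's edge
- scraper_grip (a point): Grip point on the centre line of the scraper's handle, axes as scraper_foot. The handle leans 35 degrees from vertical towards the scraper's own -x, is 30 mm (in the leaning plane) by 24 mm (along y) and ends 30 mm beyond this point. The point is 29 mm to -x of the block's middle and 81 mm above its underside. Hold it by its two y sides
- scraper_foot (a point): Middle of the underside of the scraper, a loose pale wooden block 120 (x) by 30 (y) by 40 mm high with a leaning handle on top, 0.15 to 0.3 kg, standing on the bench in front of the machine. x along the 120 mm, z up. At the start its -x points towards the robot's side, turned by up to about 30 degrees
- chip1: Loose sliver of wood, 70 (x) by 22 (y) by 11 mm, 15 g, lying on the plate; origin at the middle of its underside. At the start its middle is within 110 mm of the plate's middle in y and 20 mm in x, its length roughly across the plate
- chip2: Loose sliver of wood, 62 (x) by 24 (y) by 11 mm, 15 g, lying on the plate; origin at the middle of its underside. At the start its middle is within 110 mm of the plate's middle in y and 20 mm in x, its length roughly across the plate
- chip3: Loose sliver of wood, 66 (x) by 20 (y) by 11 mm, 15 g, lying on the plate; origin at the middle of its underside. At the start its middle is within 110 mm of the plate's middle in y and 20 mm in x, its length roughly across the plate
- chip4: Loose sliver of wood, 64 (x) by 22 (y) by 11 mm, 15 g, lying on the plate; origin at the middle of its underside. At the start its middle is within 110 mm of the plate's middle in y and 20 mm in x, its length roughly across the plate
- bowl: Turned dark wooden bowl, 92 mm across, 45 mm high, loose, standing on the bench; origin at the middle of its underside. Bystander. It and the scraper stand left and right in front of the machine, either way round
- tin: Plain metal can, 60 mm diameter, 65 mm high, loose, between the scraper and the bowl; origin at the middle of its underside. Bystander
- tall_can: Plain can, 84 mm diameter, 130 mm high, loose, at the left of the work; origin at the middle of its underside. Bystander
There are look-alikes about, which are no part of the job. Of the things that look like the part that bears scraper_grip, take the one that is farthest to the robot's right at the start.

How it is judged:
By the outcome, as a careful person would: the job done as asked, in the order asked, and still so for the second after the job is handed in, with the robot touching nothing.
It also fails if it takes over 70 s, if anything falls off the work surface, if the arm or the gripper's body presses on something with over 40 N, if the wrist force passes 120 N, or if a joint passes its speed limit or range.

ROBOT

A 6-joint arm with a two-finger parallel gripper is mounted at the origin on the work surface. World frame = base frame: x ahead of the robot, y to its left, z up, the work surface at z = 0. Lengths are in mm, angles in rad, forces in N, time in s.
With the tool pointing down it reaches from about 300 to 775 mm from the base axis. Payload 14.6 kg.
Tool frame: the origin (TCP) lies between the finger pads; the fingertips stand 22 mm ahead of it and the grasp point (between the pads) lies 3 mm ahead of it (finger_overhang is the distance from the TCP to the fingertips, in mm); z points along the fingers, y is the direction in which the jaws open and shut (so a half turn about z gives the same grasp; the last joint's range is limited). The gripper opens to 94 mm and grips with 3 to 60 N. Pads are 16 mm wide; open, the fingers measure 119 mm over their backs; the gripper's body (75 mm by 177 mm) begins 78 mm behind the grasp point.
Start: joints at [-1.209, 0.3, 1.521, -0, 1.321, -0.067], TCP at [228.671, -500.199, 227.446] pointing down, gripper open.
Joint ranges: [-3.03, 3.03], [-0.79, 2.21], [0.23, 2.52], [-1.04, 4.18], [0, 3.07], [-2.55, 2.55]. Speed limits (rad/s): [2.22, 2.22, 2.57, 3.14, 3.14, 3.14].

INTERFACE

Orientations are given as [roll, pitch, yaw] about the fixed x, y, z axes, in that order (R = Rz(yaw) Ry(pitch) Rx(roll)).
In Python, from cell import * gives the robot as it stands.
- The arm moves only by the tool jog_arm, never from a script. Its argument "increments" is a list of rows, each a list of 7 numbers: the shift along the tool's x, y, z in cm, then the turn, a rotation vector about the tool's x, y, z in degrees, then the finger opening in cm, from 0 to 9.4. In form: [[x, y, z, wx, wy, wz, grip], ...]. A call has 1 to 20 rows; each row shifts and turns the commanded pose from where the row before left it, along the tool's axes as they then stand; what a row does not reach is not made up. A row lasts 1/8 s, in which the tool goes at most 62.5 mm and 10.7 degrees, less where a joint would pass 70% of its speed; a pose out of reach is approached as far as the arm can. A call is refused whole if a number of a shift passes 6.25 or a number of a turn 10.7, either way. A call with a gripper value outside its range is refused whole. The fingers move at their own pace and stop on an object; "squeeze" is the grip in N (left out, the last holds). Time passes only in rows, so rows that do not move let the fingers close. It gives the time, the measured TCP pose, the force and the opening at its end, in the units of the state.
- read_state(): the state, without advancing time (a new reading comes with each control period).
- camera(name): name is "scene" or "top"; returns a dict with "image" (480x640x3 uint8, red, green, blue), "K" (3x3 intrinsics, pixels), "k1" (the pictures are not rectified: a ray, as slopes to the right and down, at radius r is drawn at 1 + k1 r^2 times it, then the intrinsics apply), "rvec" (rotation vector, rad) and "tvec" (3), from world to camera coordinates, as OpenCV has them. Camera axes: x right, y down, z forward; pixel columns grow to the right and rows downward; lengths in mm; the calibration is good to about 2 mm. A picture is of the moment at which its call begins. There is no depth.
- sign_off(): hands the job in, once; it reports no verdict.
Trained networks look in a picture, given as the dict that the camera call returned (one of the last four; its "shot" number tells which), for a name from the list of things; names that differ only in an ending like _2 or _b are one class to them, and where a whole thing is asked for, a point or a joint stands for the part that bears it (a point fixed in the world has none). Each returns a list of dicts, best first, with "conf" (0 to 1); they miss things now and then, are a little off and sometimes report something else, mostly with a low value. They report only what shows in the picture. A call takes as long as a camera call. They do not tell look-alikes from the thing itself.
- recognise(picture, name): "centre" ([x, y, z] in mm, in the coordinates of the camera as it stood for that picture, good to about 4 mm: the middle of the surface that is visible of it).
- regions_of(picture, name): "mask" (480x640 bool, what is visible of it).
The state is a dict: "clock": time; "joints": joint angles; "qd": joint speeds; "effort": joint torques, N m; "eef_pos": TCP position; "eef_rot": TCP orientation; "wrist_force": force on the tool from outside, world axes, zero at the start; "moment": the same for the moment, N m; "finger_gap": finger opening in mm.
Only numpy, scipy, OpenCV 4.12 (cv2) and the standard library are available. Lean on these libraries where they do the work, as an engineer would, in place of code of your own. Each camera call takes 0.05 s, during which the arm holds its last target.

## Working session

There is one attempt and no reset: what is moved stays moved. The work goes in short steps, Python scripts to look and compute and a tool call to move; the robot and the scene stay as the last step left them, time stands still between calls to the robot, and variables do not carry over. Pictures are saved under pics/ and viewed, and the job is handed in when it is done.

Besides the shell and the picture viewer there is one more tool, called after "Request:" in YAML: its name, and indented under it one key for each argument. jog_arm: Moves the arm, as the interface text tells. Its arguments: {"type":"object","properties":{"increments":{"type":"array"},"squeeze":{"type":"number"}},"required":["increments"]}

```bash
ls -la; mkdir -p pics; python3 - <<'E'
from cell import *
import cv2,numpy as np
print(read_state())
for n in("scene","top"):
    c=camera(n); print(n,c["K"],c["k1"],c["rvec"],c["tvec"],c["shot"])
    cv2.imwrite(f"pics/{n}0.png",c["image"][:,:,::-1])
    R=cv2.Rodrigues(np.array(c["rvec"],float))[0]; t=np.array(c["tvec"],float).ravel()
    print("campos",-R.T@t)
    for nm in ["latch_tab","cover","scraper_grip","chip1","bowl","tin","tall_can"]:
        for d in recognise(c,nm):
            print(nm,round(d["conf"],2),(R.T@(np.array(d["centre"])-t)).round(0))
E
```

```text
total 12
drwxr-xr-x  3 agent agent 4096 Dec  7 14:30 .
drwxr-xr-x 23 root  root  4096 Dec  7 14:29 ..
drwxr-xr-x  2 agent agent 4096 Dec  7 14:30 pics
{'clock': 0.0, 'joints': array([-1.20856231e+00,  3.00485315e-01,  1.52158893e+00,  7.58587614e-06,
        1.32069420e+00, -6.65874011e-02]), 'qd': array([ 0.00066864, -0.00081132, -0.00135827,  0.001017  ,  0.00228744,
        0.00223493]), 'effort': array([ 2.11798630e-05, -5.31806839e+01, -3.52738559e+01,  7.08671822e-02,
        2.43711344e-02, -1.22061506e-04]), 'eef_pos': array([ 228.60991806, -499.97443575,  226.87519856]), 'eef_rot': array([-3.14041996e+00, -8.55660345e-05,  4.28819486e-01]), 'wrist_force': array([ 0.40176674, -0.16089583, -0.26583527]), 'moment': array([-0.02802314, -0.01054725, -0.01723113]), 'finger_gap': 93.95455615430599}
scene [[459.26208406   0.         321.36670153]
 [  0.         459.26208406 234.97331612]
 [  0.           0.           1.        ]] 0.028020262817378617 [ 2.30234109  0.87530333 -0.29354404] [-435.09096637  -64.70413737 1236.54050117] 1
campos [ 871.37934101 -362.30066887  912.11811453]
[... 527 characters left out ...]
799   0.         309.84730818]
 [  0.         442.74795799 245.50217412]
 [  0.           0.           1.        ]] -0.08422134594912442 [ 2.12942173 -2.15132731  0.19732713] [ 124.3422713   496.60861351 1217.14027578] 2
campos [ 286.93437657  139.64400828 1281.28052388]
latch_tab 0.44 [ 560. -213.   76.]
cover 0.61 [ 659. -206.   66.]
scraper_grip 0.76 [485. -67.  41.]
scraper_grip 0.76 [357. 296.  55.]
scraper_grip 0.71 [322. 122.  49.]
scraper_grip 0.69 [166. 290.  41.]
chip1 0.67 [634. 131.  84.]
chip1 0.6 [663.   8.  83.]
chip1 0.57 [656.  75.  83.]
chip1 0.48 [672. -43.  83.]
chip1 0.23 [488. -67.  43.]
bowl 0.62 [491. 137.  26.]
tin 0.55 [439.  38.  65.]
tall_can 0.96 [436. 495. 130.]
```

View pics/scene0.png

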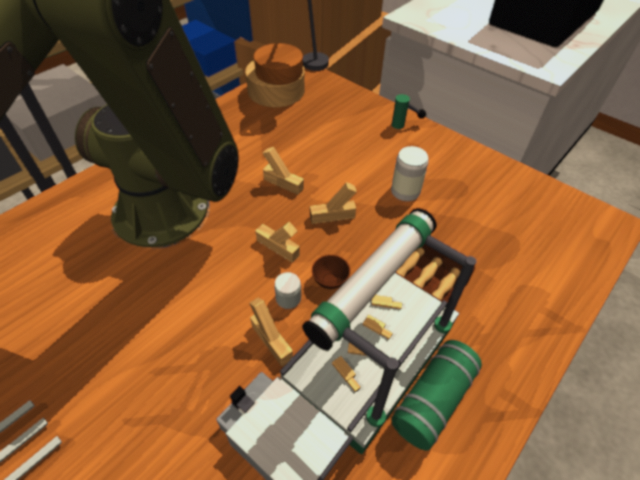

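View pics/top0.png

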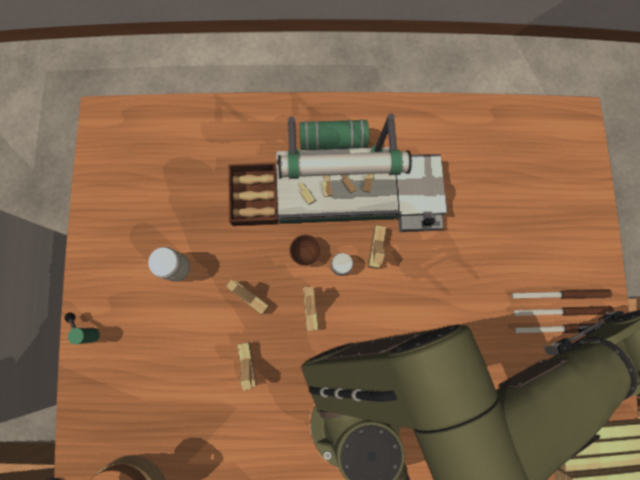

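Scene: four scraper-like blocks, at top-view pixels (378,247), (310,308), (247,297) and (245,366). The one farthest to the robot's right is (378,247), scene (270,330), at about (490,-70) mm. The chip box is at the -y end, with its latch tab at top (428,219).

```bash
cat > h.py <<'E'
from cell import *
import cv2,numpy as np
from scipy.spatial.transform import Rotation as Ro
def RT(c):
    return cv2.Rodrigues(np.array(c["rvec"],float))[0],np.array(c["tvec"],float).ravel()
def proj(c,P):
    R,t=RT(c);q=np.atleast_2d(P)@R.T+t;s=q[:,:2]/q[:,2:];r2=(s**2).sum(1,keepdims=True)
    s=s*(1+c["k1"]*r2);K=np.array(c["K"]);return s*[K[0,0],K[1,1]]+K[:2,2]
def unproj(c,uv,z):
    K=np.array(c["K"]);d=(np.atleast_2d(uv)-K[:2,2])/[K[0,0],K[1,1]];s=d.copy()
    for _ in range(20): s=d/(1+c["k1"]*(s**2).sum(1,keepdims=True))
    R,t=RT(c);o=-R.T@t;r=np.c_[s,np.ones(len(s))]@R
    return o+r*((z-o[2])/r[:,2])[:,None]
def ortho(c,z,x0,x1,y0,y1,s,fn,grid=50):
    # rows: x decreasing downward (x up), cols: y decreasing to right ; s px per mm
    W=int((y1-y0)*s);H=int((x1-x0)*s)
    j,i=np.meshgrid(np.arange(W),np.arange(H))
    P=np.c_[(x1-i.ravel()/s),(y1-j.ravel()/s),np.full(W*H,z)]
    m=proj(c,P).astype(np.float32).reshape(H,W,2)
    im=cv2.remap(c["image"][:,:,::-1].copy(),m[...,0],m[...,1],cv2.INTER_CUBIC)
    for x in range(int(np.ceil(x0/grid))*grid,int(x1)+1,grid):
        cv2.line(im,(0,int((x1-x)*s)),(W,int((x1-x)*s)),(255,0,255),1);cv2.putText(im,str(x),(0,int((x1-x)*s)-2),0,.4,(0,0,255),1)
    for y in range(int(np.ceil(y0/grid))*grid,int(y1)+1,grid):
        cv2.line(im,(int((y1-y)*s),0),(int((y1-y)*s),H),(255,0,255),1);cv2.putText(im,str(y),(int((y1-y)*s)+2,10),0,.4,(0,0,255),1)
    cv2.imwrite(fn,im)
E
python3 - <<'E'
from h import *
c=camera("top")
ortho(c,70,540,800,-300,270,1.4,"pics/o70.png")
c2=camera("scene")
ortho(c2,70,540,800,-300,270,1.4,"pics/s70.png")
ortho(c2,40,380,640,-300,70,2.1,"pics/s40.png")
ortho(c,40,380,640,-300,70,2.1,"pics/o40.png")
E
```

```text
(no output)
```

View pics/o70.png

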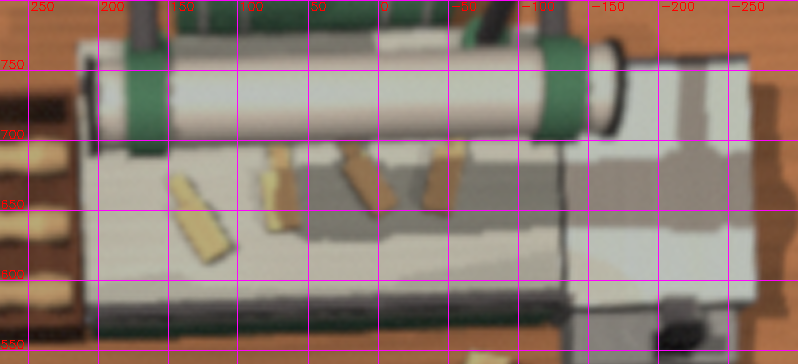

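View pics/s70.png

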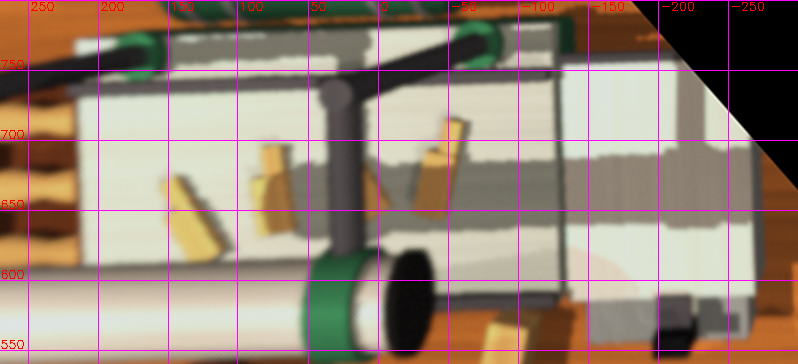

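View pics/s40.png

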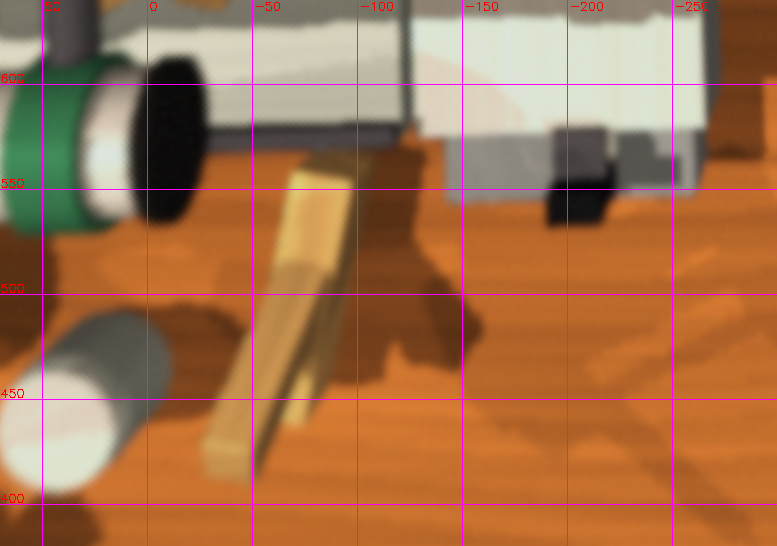

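View pics/o40.png

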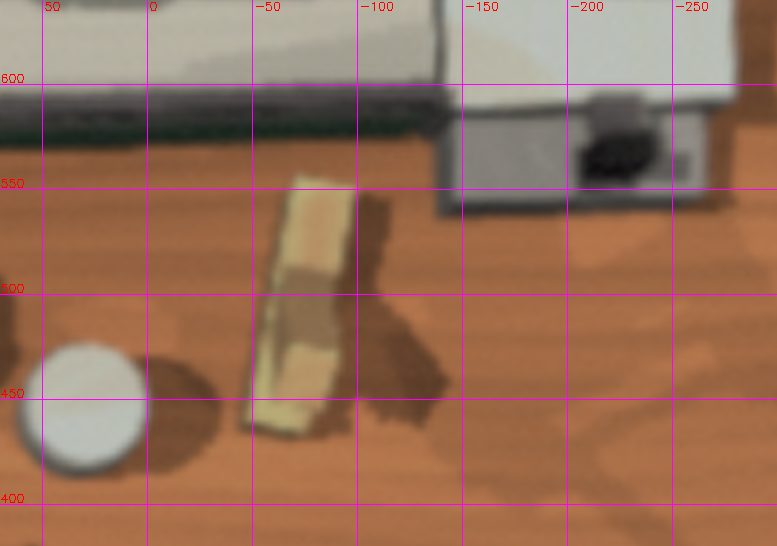

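```bash
cat >> h.py <<'E'
def tf(pose,L):
    x,y,a=pose;L=np.atleast_2d(np.array(L,float));c,s=np.cos(a),np.sin(a)
    return np.c_[x+c*L[:,0]-s*L[:,1],y+s*L[:,0]+c*L[:,1],L[:,2]]
def wire(c,polys,roi,s,fn):
    u0,v0,u1,v1=roi
    im=cv2.resize(c["image"][v0:v1,u0:u1,::-1].copy(),None,fx=s,fy=s,interpolation=cv2.INTER_CUBIC)
    for P,col in polys:
        p=((proj(c,P)-[u0,v0]+.5)*s-.5)
        cv2.polylines(im,[np.round(p*8).astype(np.int32)],False,col,1,cv2.LINE_AA,3)
    cv2.imwrite(fn,im)
def rect(x0,x1,y0,y1,z): return [(x0,y0,z),(x1,y0,z),(x1,y1,z),(x0,y1,z),(x0,y0,z)]
def machine(p):
    return [(tf(p,rect(-85,115,-170,170,70)),(0,0,255)),(tf(p,rect(-75,75,-170,170,82)),(255,0,0)),
     (tf(p,rect(-85,85,-242-67,-242+67,67)),(0,255,0)),(tf(p,rect(-125,-85,-310,-174,46)),(255,255,0)),
     (tf(p,rect(-85,85,174,310,62)),(255,0,255)),(tf(p,[(-10,-155,285),(-10,155,285)]),(0,0,255))]
def scr(p):
    P=[(tf(p,rect(-60,60,-15,15,0)),(0,0,255)),(tf(p,rect(-60,60,-15,15,40)),(0,255,0))]
    h=np.array([-np.sin(np.radians(35)),0,np.cos(np.radians(35))]);n=np.array([h[2],0,-h[0]]);g=np.array([-29,0,81])
    e=g+30*h;P.append((tf(p,[e+15*a*n+np.array([0,12*b,0]) for a,b in((1,1),(1,-1),(-1,-1),(-1,1),(1,1))]),(255,0,0)))
    return P
E
cat > w.py <<'E'
from h import *
import sys
m=eval(sys.argv[1]); s=eval(sys.argv[2]); k=sys.argv[3]
c=camera("top"); wire(c,machine(m)+scr(s),(220,105,460,285),3.3,f"pics/wt{k}.png")
c=camera("scene"); wire(c,machine(m)+scr(s),(215,200,485,480),2.1,f"pics/ws{k}.png")
E
python3 w.py "(664.5,40,.022)" "(492,-70,-.22)" 1
```

```text
(no output)
```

View pics/wt1.png

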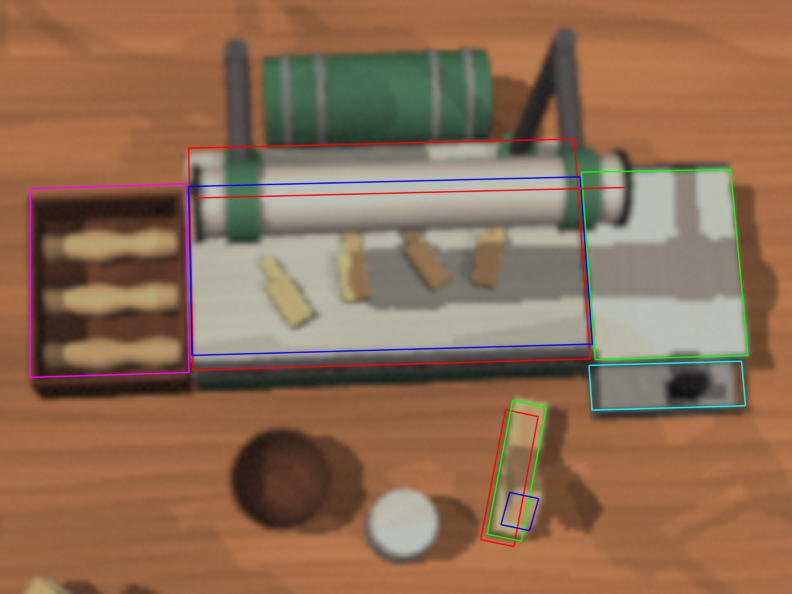

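View pics/ws1.png

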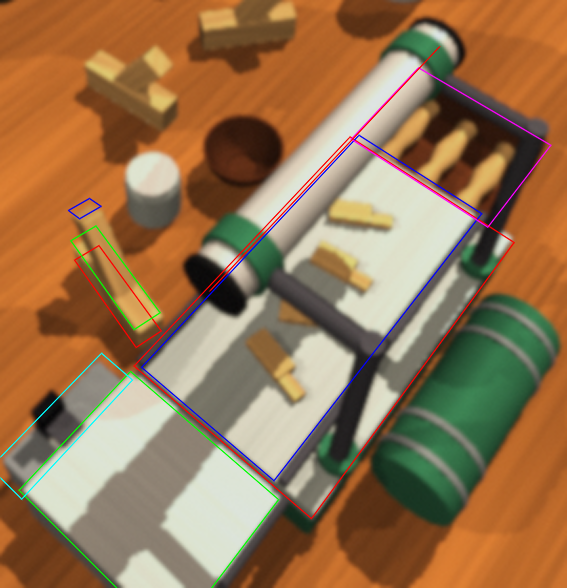

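```bash
cat > w2.py <<'E'
from h import *
import sys
m=eval(sys.argv[1]); s=eval(sys.argv[2]); k=sys.argv[3]
c=camera("top"); wire(c,scr(s),(360,215,400,280),9,f"a.png");wire(c,machine(m),(380,140,455,240),6,f"b.png")
d=camera("scene"); wire(d,scr(s),(240,285,300,370),7,f"c.png")
ims=[cv2.imread(f) for f in("a.png","b.png","c.png")]
H=600;o=np.zeros((H,sum(i.shape[1] for i in ims),3),np.uint8);x=0
for i in ims:o[:min(H,i.shape[0]),x:x+i.shape[1]]=i[:H];x+=i.shape[1]
print(o.shape);o=cv2.resize(o,None,fx=min(1,800/o.shape[1]),fy=min(1,800/o.shape[1]));cv2.imwrite(f"pics/z{k}.png",o)
E
python3 w2.py "(664.5,40,.027)" "(492,-70,-.22)" 1
```

```text
(600, 1230, 3)
```

View pics/z1.png

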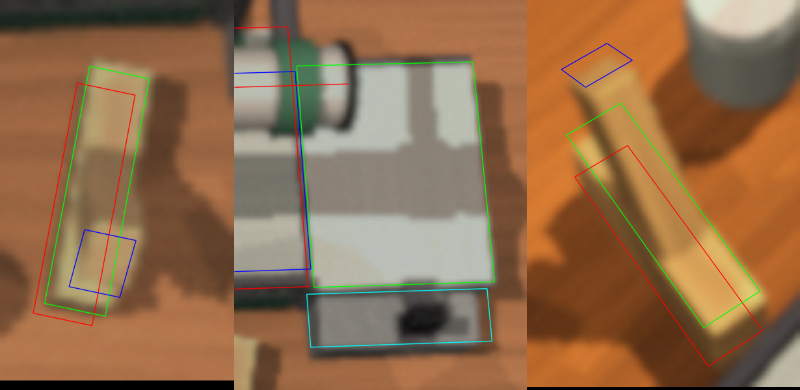

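```bash
cat > fit.py <<'E'
from h import *
from scipy.optimize import minimize
H=np.array([-np.sin(np.radians(35)),0,np.cos(np.radians(35))]);N=np.array([H[2],0,-H[0]]);G=np.array([-29,0,81])
def sil(c,p,S=4):
    B=[(x,y,z) for x in(-60,60) for y in(-15,15) for z in(0,40)]
    Hn=[G+a*H+15*b*N+np.array([0,12*e,0]) for a in(-65,30) for b in(-1,1) for e in(-1,1)]
    im=np.zeros((480*S//4*4//S*S,640*S),np.uint8)
    for Q in(B,Hn):
        q=(proj(c,tf(p,Q))+.5)*S-.5
        cv2.fillConvexPoly(im,cv2.convexHull(np.round(q*16).astype(np.int32)),255,cv2.LINE_AA,4)
    return cv2.resize(im,(640,480),interpolation=cv2.INTER_AREA)/255.
ms=[]
for n in("top","scene"):
    c=camera(n);best=None
    for d in regions_of(c,"scraper_grip"):
        v,u=np.nonzero(d["mask"]);P=unproj(c,[[u.mean(),v.mean()]],40)[0]
        if np.hypot(P[0]-490,P[1]+70)<50: best=d;print(n,d["conf"],P.round(),d["mask"].sum())
    if best:ms.append((c,best["mask"].astype(float)))
f=lambda p:sum(np.abs(sil(c,(p[0],p[1],p[2]/100))-m).sum()/m.sum() for c,m in ms)
for k in range(len(ms)+1):
    M=ms; g=f if k==0 else (lambda p:np.abs(sil(ms[k-1][0],(p[0],p[1],p[2]/100))-ms[k-1][1]).sum()/ms[k-1][1].sum())
    r=minimize(g,(493,-71,-21),method="Nelder-Mead",options=dict(initial_simplex=[(493,-71,-21),(499,-71,-21),(493,-65,-21),(493,-71,-14)]))
    print(r.x,r.fun)
E
python3 fit.py
```

```text
top 0.84 [494. -72.  40.] 592
scene 0.91 [495. -72.  40.] 1234
[497.80211467 -72.93960305 -20.45405043] 0.19574351379695074
[497.41133632 -73.57348363 -19.71847633] 0.07502649708532062
[497.51728171 -71.97301904 -21.72115008] 0.10493850700734103
```

```bash
cat > plan.py <<'E'
from h import *
def cur():
    s=read_state();return np.array(s["eef_pos"],float),Ro.from_euler("xyz",s["eef_rot"])
def rows(wps,grip,p=None,R=None,step=45,deg=9):
    """wps: list of (pos or None, R or None, step)"""
    if p is None:p,R=cur()
    out=[]
    for w in wps:
        q,S=w[0],w[1];st=w[2] if len(w)>2 else step
        q=p if q is None else np.array(q,float); S=R if S is None else S
        rv=(R.inv()*S).as_rotvec()
        n=max(1,int(np.ceil(np.linalg.norm(q-p)/st-1e-6)),int(np.ceil(np.degrees(np.linalg.norm(rv))/deg-1e-6)))
        for i in range(n):
            # re-plan from rounded pose
            k=n-i; d=R.inv().apply((q-p)/k); r=(R.inv()*S).as_rotvec()/k
            d=np.round(d/10,2); r=np.round(np.degrees(r),1)
            out.append([float(v)+0.0 for v in (*d,*r)]+[grip])
            p=p+R.apply(d*10); R=R*Ro.from_rotvec(np.radians(r))
    print(len(out));print("["+",\n".join(str(o) for o in out)+"]");return p,R
def down(yaw): return Ro.from_euler("xyz",[np.pi,0,yaw])
def lean(yaw,a):
    # body to -x(local): tool z = (sin a,0,-cos a) in frame yaw
    return Ro.from_euler("z",yaw)*Ro.from_euler("y",-a)*Ro.from_euler("x",np.pi)
if __name__=="__main__":
    R=lean(0,.5);print(R.apply([0,0,1]),R.apply([1,0,0]))
E
python3 - <<'E'
from plan import *
print(lean(0,.5).apply([0,0,1]))
p,R=rows([((559,-250,220),down(.027)),((559,-250,87),None,35)],0)
E
```

```text
[ 4.79425539e-01 -1.22464680e-16 -8.77582562e-01]
14
[[4.04, -0.9, 0.07, 0.0, 0.0, 2.3, 0],
[4.01, -1.06, 0.07, 0.0, 0.0, 2.3, 0],
[3.96, -1.22, 0.08, 0.0, 0.0, 2.3, 0],
[3.91, -1.38, 0.07, 0.0, 0.0, 2.3, 0],
[3.85, -1.54, 0.08, 0.0, 0.0, 2.3, 0],
[3.78, -1.69, 0.07, 0.0, 0.0, 2.3, 0],
[3.71, -1.84, 0.08, 0.0, 0.0, 2.3, 0],
[3.63, -1.99, 0.07, 0.0, 0.0, 2.3, 0],
[3.55, -2.14, 0.08, 0.0, 0.0, 2.3, 0],
[3.47, -2.27, 0.07, 0.0, 0.0, 2.3, 0],
[0.0, 0.0, 3.33, 0.0, 0.0, 0.0, 0],
[0.0, 0.0, 3.32, 0.0, 0.0, 0.0, 0],
[0.0, 0.0, 3.33, 0.0, 0.0, 0.0, 0],
[0.0, 0.0, 3.32, 0.0, 0.0, 0.0, 0]]
```

I'll take the scraper at top-view (378,247), which z1.png confirmed in a close crop. First job is the latch.

Request:
jog_arm:
  increments:
    - [4.04,-0.9,0.07,0,0,2.3,0]
    - [4.01,-1.06,0.07,0,0,2.3,0]
    - [3.96,-1.22,0.08,0,0,2.3,0]
    - [3.91,-1.38,0.07,0,0,2.3,0]
    - [3.85,-1.54,0.08,0,0,2.3,0]
    - [3.78,-1.69,0.07,0,0,2.3,0]
    - [3.71,-1.84,0.08,0,0,2.3,0]
    - [3.63,-1.99,0.07,0,0,2.3,0]
    - [3.55,-2.14,0.08,0,0,2.3,0]
    - [3.47,-2.27,0.07,0,0,2.3,0]
    - [0,0,3.33,0,0,0,0]
    - [0,0,3.32,0,0,0,0]

```text
clock: 2.8
eef_pos: [559.3, -249.6, 152.6]
eef_rot: [3.141, -0.0, 0.028]
wrist_force: [1.4, -0.1, -0.3]
finger_gap: 0.4
```

```bash
python3 - <<'E'
from h import *
c=camera("top");d=camera("scene")
m=(664.5,40,.027)
for k,z in ((c,'top'),(d,'scene')):
    R,t=RT(k)
    for e in recognise(k,"latch_tab"): print(z,e["conf"],(R.T@(np.array(e["centre"])-t)).round(0))
for k,f,r in((c,"t",(370,130,480,250)),(d,"s",(180,320,340,480))):
    wire(k,[(tf(m,rect(-120,-104,-242-20,-242+6,92)),(0,255,0))],r,4.5,f"pics/l{f}1.png")
E
```

```text
top 0.67 [ 557. -210.   75.]
scene 0.66 [ 568. -212.   76.]
scene 0.5 [ 673. -197.   67.]
scene 0.44 [665.  74.  77.]
```

View pics/lt1.png

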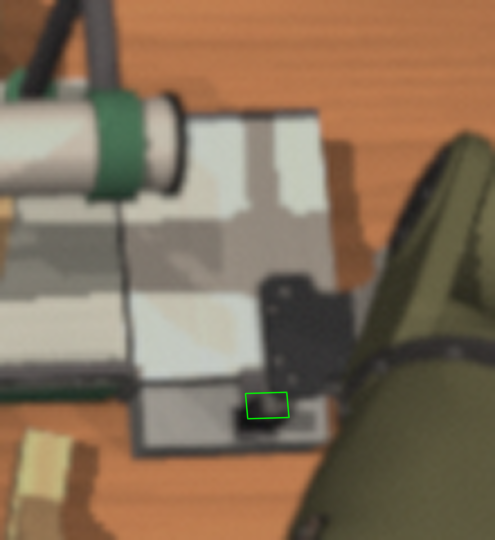

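View pics/ls1.png

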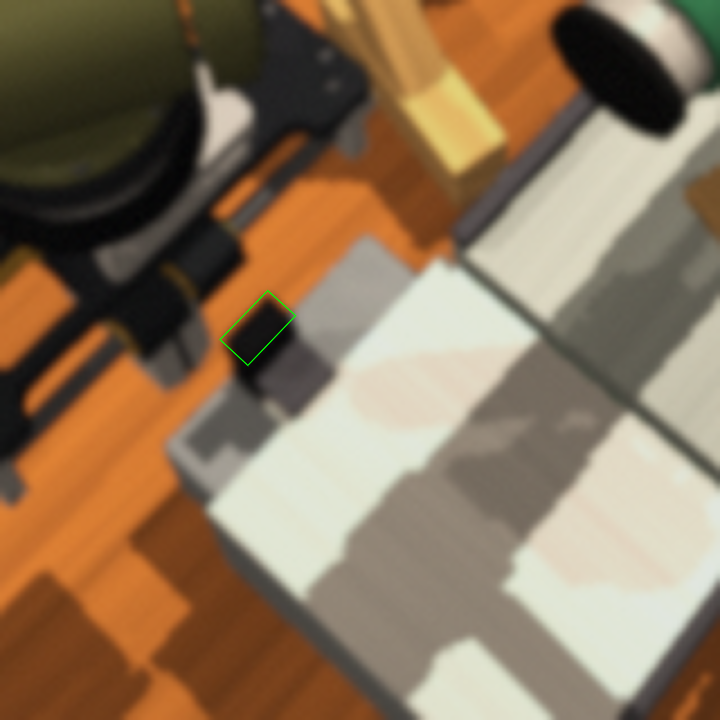

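The tab top fits local y -262 to -236, so its -y face is at about y=-225. I'll go down beside it and push towards +y.

Request:
jog_arm:
  increments:
    - [0,0,3.3,0,0,0,0]
    - [0,0,3.25,0,0,0,0]
    - [0,-0.6,0,0,0,0,0]
    - [0,-0.6,0,0,0,0,0]
    - [0,-0.6,0,0,0,0,0]
    - [0,-0.6,0,0,0,0,0]
    - [0,-0.6,0,0,0,0,0]
    - [0,-0.4,0,0,0,0,0]
    - [0,0,0,0,0,0,0]

```text
clock: 4.12
eef_pos: [558.0, -215.6, 88.0]
eef_rot: [-3.141, 0.0, 0.028]
wrist_force: [-0.3, 0.5, -0.9]
finger_gap: 0.6
```

```bash
cat > look.py <<'E'
from h import *
import sys
n,k,r,s=sys.argv[1],sys.argv[2],eval(sys.argv[3]),float(sys.argv[4])
c=camera(n);wire(c,[],r,s,f"pics/{k}.png")
E
python3 look.py scene l2 "(180,300,400,480)" 3
```

```text
(no output)
```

View pics/l2.png

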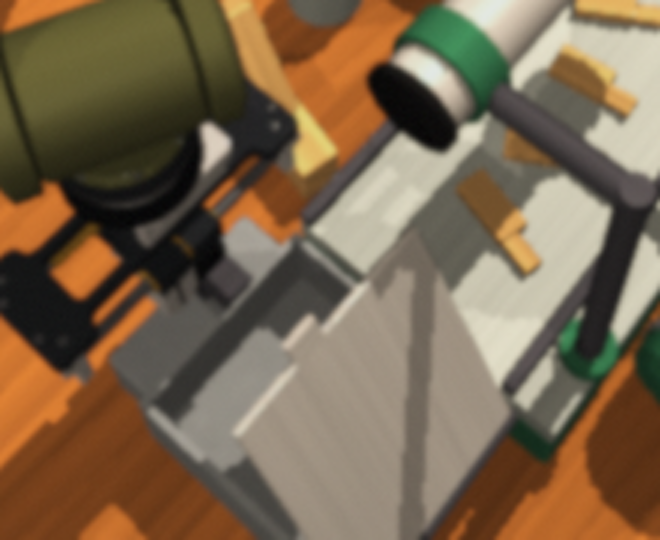

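Cover is swinging open (scene crop: the lid is raised and the box interior shows near (230,370)). Next I back off and go to the scraper.

```bash
python3 - <<'E'
from plan import *
y=-.205;a=np.radians(36);R=lean(y,a);z=R.apply([0,0,1])
g=np.array([469.1,-67.1,81])-3*z
print(g,g-100*z)
rows([((558,-228,90),None),((545,-228,190),None),(g-100*z+[0,0,20],R),(g-100*z,R)],6.0)
E
```

```text
[467.37356718 -66.74103868  83.42705098] [409.8258064  -54.77566123 164.32875042]
10
[[-0.03, 1.22, -0.21, 0.0, 0.0, 0.0, 6.0],
[-0.43, -0.01, -3.33, 0.0, 0.0, 0.0, 6.0],
[-0.44, -0.02, -3.33, 0.0, 0.0, 0.0, 6.0],
[-0.43, -0.01, -3.34, 0.0, 0.0, 0.0, 6.0],
[-2.61, -3.54, 0.12, -0.8, 7.2, 2.6, 6.0],
[-2.76, -3.41, -0.27, -0.8, 7.2, 2.6, 6.0],
[-2.85, -3.28, -0.67, -0.9, 7.2, 2.6, 6.0],
[-2.88, -3.14, -1.08, -0.8, 7.1, 2.5, 6.0],
[-2.86, -3.0, -1.48, -0.9, 7.2, 2.6, 6.0],
[-1.17, 0.0, 1.61, 0.0, 0.0, 0.0, 6.0]]
```

Request:
jog_arm:
  increments:
    - [0,1.22,-0.2,0,0,0,0]
    - [-0.43,0,-3.33,0,0,0,0]
    - [-0.44,0,-3.33,0,0,0,0]
    - [-0.43,0,-3.34,0,0,0,6.0]
    - [-2.6,-3.54,0.12,-0.8,7.2,2.6,6.0]
    - [-2.76,-3.41,-0.27,-0.8,7.2,2.6,6.0]
    - [-2.85,-3.28,-0.67,-0.9,7.2,2.6,6.0]
    - [-2.88,-3.14,-1.08,-0.8,7.1,2.5,6.0]
    - [-2.86,-3.0,-1.48,-0.9,7.2,2.6,6.0]
    - [-1.17,0,1.6,0,0,0,6.0]
    - [0,0,0,0,0,0,6.0]

```text
clock: 5.55
eef_pos: [410.0, -55.5, 164.2]
eef_rot: [3.141, -0.628, -0.206]
wrist_force: [-0.1, -0.3, 0.5]
finger_gap: 60.2
```

```bash
python3 look.py scene g1 "(200,230,360,440)" 2.8; python3 look.py top g1t "(320,140,480,300)" 3.5; python3 - <<'E'
from plan import *
y=-.205;a=np.radians(36);R=lean(y,a);z=R.apply([0,0,1])
g=np.array([469.1,-67.1,81])-3*z
rows([(g,R,25)],6.0)
E
```

```text
4
[[-0.04, -0.03, 2.5, 0.0, 0.0, 0.0, 6.0],
[-0.04, -0.02, 2.49, 0.0, 0.0, 0.0, 6.0],
[-0.03, -0.03, 2.5, 0.0, 0.0, 0.0, 6.0],
[-0.04, -0.02, 2.49, 0.1, 0.0, -0.1, 6.0]]
```

View pics/g1.png

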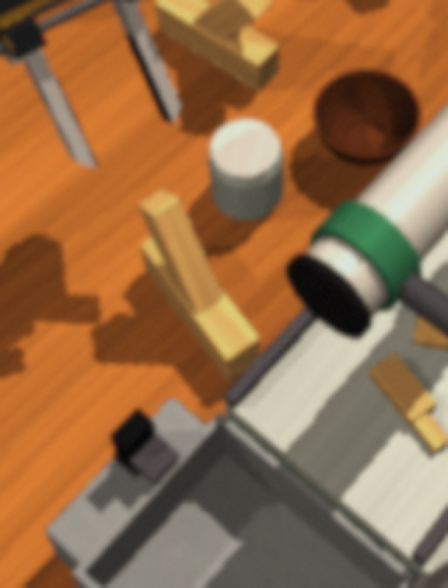

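View pics/g1t.png

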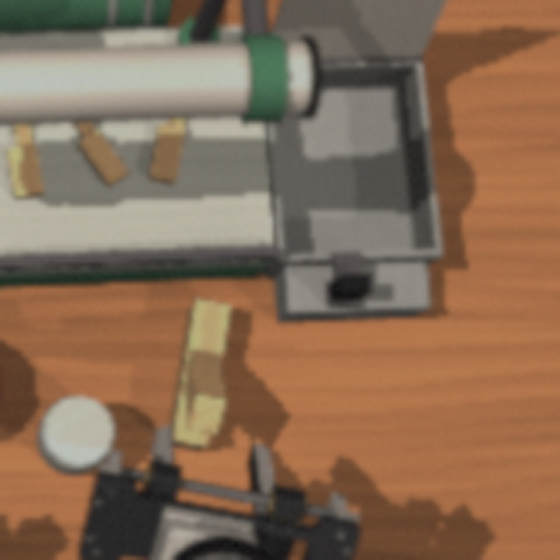

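The cover is fully open, the latch tab has moved to about (350,285) in the top crop, and the fingers straddle the handle line. I'm approaching to grasp.

Request:
jog_arm:
  increments:
    - [0,0,2.5,0,0,0,6]
    - [-0.1,0,2.5,0,0,0,6]
    - [-0.05,-0.1,2.5,0,0,0,6]
    - [0,0,2.5,0,0,0,6]
    - [0,0,0,0,0,0,6]

```text
clock: 6.28
eef_pos: [467.2, -66.7, 81.6]
eef_rot: [3.142, -0.626, -0.207]
wrist_force: [0.1, 0.6, 0.8]
finger_gap: 59.9
```

```bash
python3 look.py scene g2 "(200,230,360,440)" 2.8; python3 look.py top g2t "(320,180,440,280)" 5
```

```text
(no output)
```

View pics/g2.png

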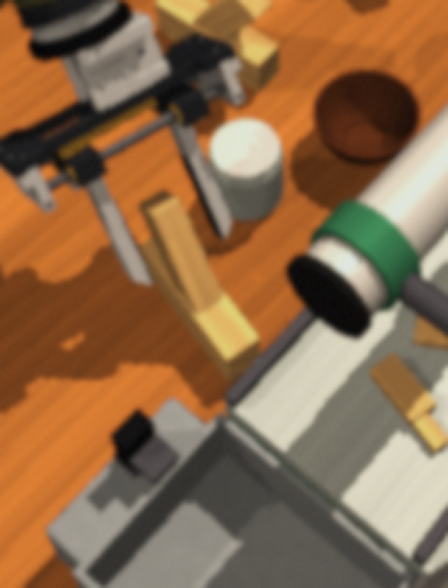

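View pics/g2t.png

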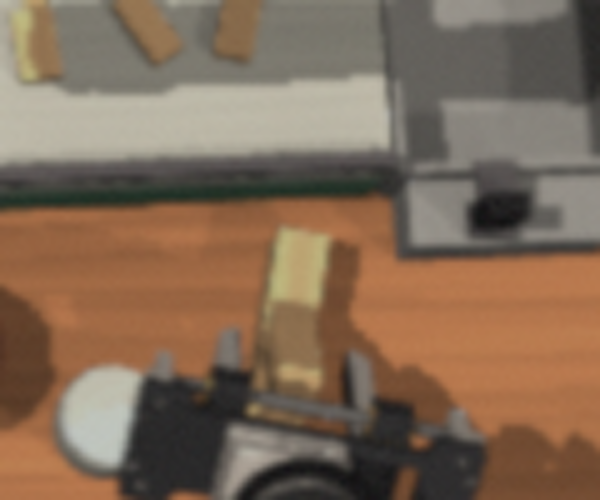

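Handle is centred between the fingers. Closing.

Request:
jog_arm:
  increments:
    - [0,0,0,0,0,0,4]
    - [0,0,0,0,0,0,3]
    - [0,0,0,0,0,0,2]
    - [0,0,0,0,0,0,1]
    - [0,0,0,0,0,0,1]
    - [0,0,0,0,0,0,1]
    - [0,0,0,0,0,0,1]
  squeeze: 45

```text
clock: 7.25
eef_pos: [466.9, -66.1, 82.7]
eef_rot: [3.142, -0.629, -0.206]
wrist_force: [-5.8, 0.4, 5.8]
finger_gap: 23.8
```

```bash
sed -i 's/(493,-71,-21)/(497.5,-72.5,-20.5)/' fit.py; python3 fit.py; python3 look.py top g3t "(320,180,440,280)" 5
python3 - <<'E'
from plan import *
p,R=cur();print(p,R.as_euler("xyz"),read_state()["wrist_force"])
E
```

```text
top 0.88 [509. -76.  40.] 417
scene 0.84 [499. -71.  40.] 1197
[500.20800306 -72.53708835 -20.73569004] 0.6786336462305902
[505.48212337 -74.92506059 -18.75076775] 0.47014623595241456
[499.32748473 -71.64446762 -21.42008244] 0.16410634429210277
[466.86983221 -66.09505089  82.75013571] [ 3.14158095 -0.62939621 -0.20603711] [-4.9356348   0.13544986  5.85874012]
```

View pics/g3t.png

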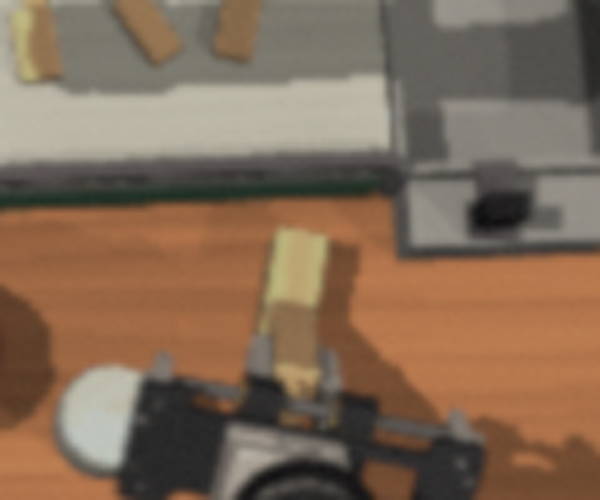

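Gripped: the 23.8 mm gap matches the 24 mm handle. Next I plan the lift and the entry under the pipe at the far (+y) end.

```bash
cat >> plan.py <<'E'
M=(664.5,40,.027)
A=.629
def sc(lx,ly,b,yaw=.027,lean_=A):
    "TCP for scraper foot at plate-local lx,ly, underside height b (world)"
    f=tf(M,[(lx,ly,b)])[0]; return f+np.array([-31.7*np.cos(yaw),-31.7*np.sin(yaw),82.7]), lean(yaw,lean_)
E
python3 - <<'E'
from plan import *
p,R=cur()
q0=p+[0,0,30]
w=[(q0,None,15),(q0+[-60,30,90],None,45)]
a,S=sc(-140,152,100);w+=[(a,S,45)]
a,S=sc(-25,152,96);w+=[(a,S,35)]
a,S=sc(-7,152,89);w+=[(a,S,20)]
for x in w:print(np.round(x[0]))
rows(w,1)
E
```

```text
[467. -66. 113.]
[407. -36. 203.]
[489. 187. 183.]
[604. 190. 179.]
[622. 191. 172.]
16
[[0.88, 0.0, -1.21, 0.0, 0.0, 0.0, 1],
[0.89, 0.0, -1.22, 0.0, 0.0, 0.0, 1],
[0.02, -0.57, -3.7, 0.0, 0.0, 0.0, 1],
[0.02, -0.57, -3.69, 0.0, 0.0, 0.0, 1],
[0.01, -0.57, -3.7, 0.0, 0.0, 0.0, 1],
[0.27, -3.92, 0.61, 1.3, 0.0, -1.8, 1],
[0.39, -3.9, 0.7, 1.3, 0.0, -1.8, 1],
[0.51, -3.87, 0.78, 1.3, 0.0, -1.8, 1],
[0.63, -3.83, 0.87, 1.3, 0.0, -1.8, 1],
[0.75, -3.79, 0.96, 1.3, 0.0, -1.8, 1],
[0.88, -3.74, 1.05, 1.4, 0.0, -1.8, 1],
[2.26, 0.0, 1.77, 0.0, 0.0, 0.0, 1],
[2.27, 0.0, 1.77, 0.0, 0.0, 0.0, 1],
[2.26, 0.0, 1.77, 0.0, 0.0, 0.0, 1],
[2.27, 0.01, 1.78, 0.0, 0.0, 0.0, 1],
[1.04, 0.0, 1.62, 0.0, 0.0, 0.0, 1]]
```

Request:
jog_arm:
  increments:
    - [0.88,0,-1.2,0,0,0,1]
    - [0.88,0,-1.2,0,0,0,1]
    - [0,-0.57,-3.7,0,0,0,1]
    - [0,-0.57,-3.7,0,0,0,1]
    - [0,-0.57,-3.7,0,0,0,1]
    - [0.27,-3.92,0.61,1.3,0,-1.8,1]
    - [0.39,-3.9,0.7,1.3,0,-1.8,1]
    - [0.51,-3.87,0.78,1.3,0,-1.8,1]
    - [0.63,-3.83,0.87,1.3,0,-1.8,1]
    - [0.75,-3.79,0.96,1.3,0,-1.8,1]
    - [0.88,-3.74,1.05,1.4,0,-1.8,1]
    - [0,0,0,0,0,0,1]

```text
clock: 9.0
eef_pos: [488.4, 188.9, 181.0]
eef_rot: [3.142, -0.627, 0.03]
wrist_force: [0.6, -0.5, -1.9]
finger_gap: 23.9
```

```bash
cat > w3.py <<'E'
from plan import *
import sys
# overlay expected scraper from TCP
def scr3(p,R):
    # grip pt & frame: assume lean A offset
    Rs=R*lean(0,A).inv()
    def T(L):
        L=np.array(L,float);return p+Rs.apply(L-np.array([-31.7,0,82.7]))
    H=np.array([-np.sin(np.radians(35)),0,np.cos(np.radians(35))]);N=np.array([H[2],0,-H[0]]);G=np.array([-29,0,81.]);e=G+30*H
    return [(T(rect(-60,60,-15,15,0)),(0,0,255)),(T(rect(-60,60,-15,15,40)),(0,255,0)),
      (T([e+15*a*N+np.array([0,12*b,0]) for a,b in((1,1),(1,-1),(-1,-1),(-1,1),(1,1))]),(255,0,0))]
if __name__=="__main__":
    p,R=cur();print(p.round(1),R.as_euler("xyz").round(3),read_state()["wrist_force"].round(1))
    k=sys.argv[1]
    rs=eval(sys.argv[2]) if len(sys.argv)>2 else (210,90,470,285)
    rc=eval(sys.argv[3]) if len(sys.argv)>3 else (210,150,480,400)
    wire(camera("top"),scr3(p,R)+machine(M)[:2],rs,800/(rs[2]-rs[0]) if 600/(rs[3]-rs[1])>800/(rs[2]-rs[0]) else 600/(rs[3]-rs[1]),f"pics/{k}t.png")
    wire(camera("scene"),scr3(p,R)+machine(M)[:2],rc,min(800/(rc[2]-rc[0]),600/(rc[3]-rc[1])),f"pics/{k}s.png")
E
python3 w3.py e1
```

```text
[488.4 188.9 181. ] [ 3.142 -0.627  0.03 ] [ 0.6 -0.5 -1.9]
```

View pics/e1t.png

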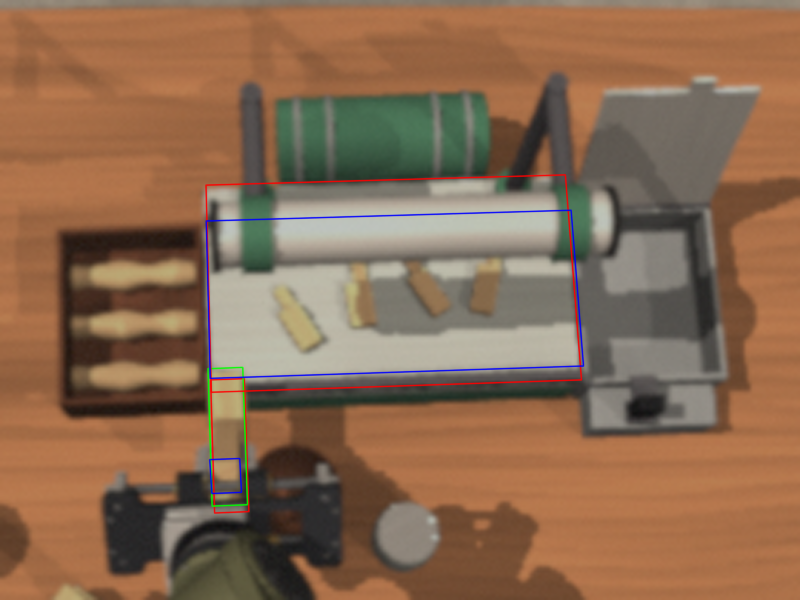

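View pics/e1s.png

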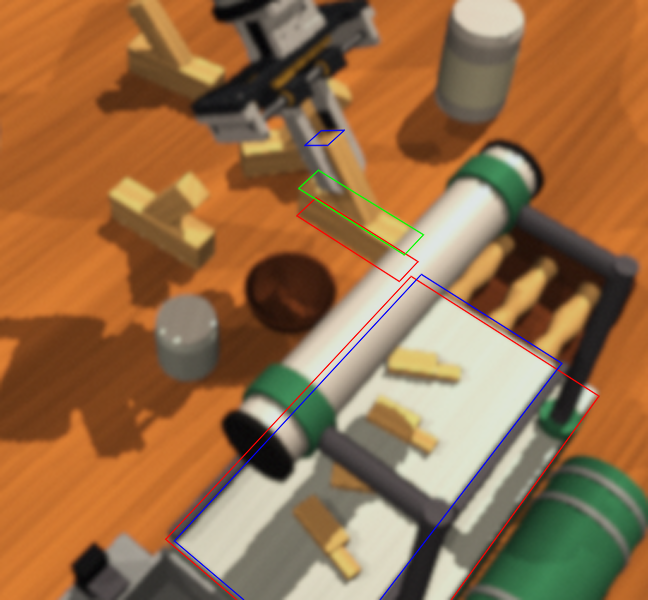

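The held block matches the overlay in both views: top (228,440), scene (360,225). Moving in under the pipe.

Request:
jog_arm:
  increments:
    - [2.3,0,1.7,0,0,0,1]
    - [2.3,0,1.7,0,0,0,1]
    - [2.3,0,1.75,0,0,0,1]
    - [2.3,0,1.75,0,0,0,1]
    - [1.0,0,1.6,0,0,0,1]
    - [0,0,0,0,0,0,1]

```text
clock: 9.85
eef_pos: [620.9, 189.7, 172.6]
eef_rot: [-3.142, -0.628, 0.026]
wrist_force: [0.8, 0.4, -2.1]
finger_gap: 23.5
```

```bash
python3 w3.py e2
```

```text
[620.9 189.7 172.6] [-3.142 -0.628  0.026] [ 0.8  0.4 -2.1]
```

View pics/e2t.png

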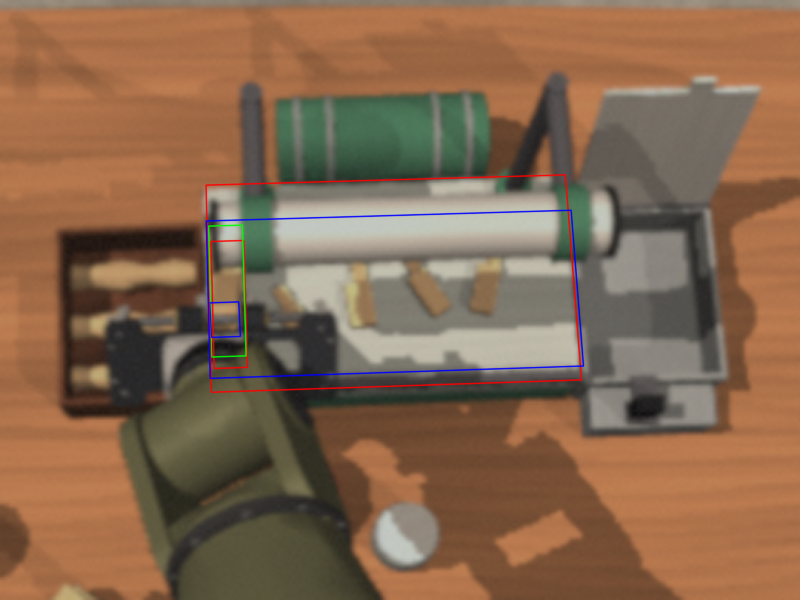

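View pics/e2s.png

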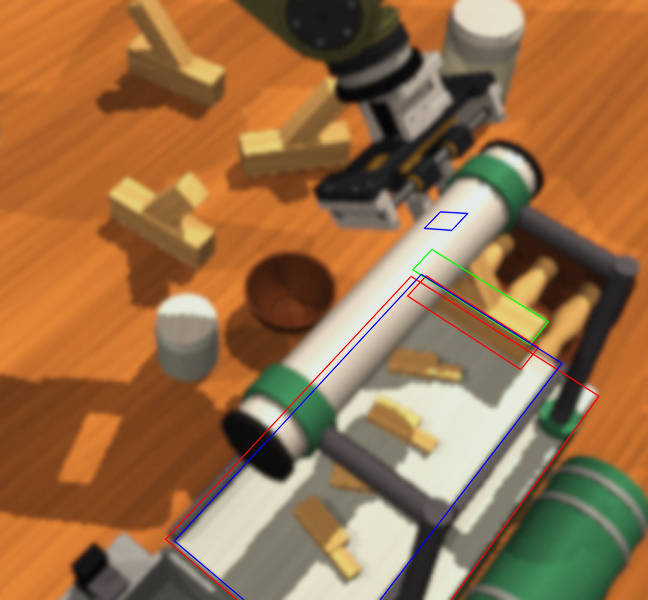

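Request:
jog_arm:
  increments:
    - [-0.4,0,0.8,0,0,0,1]
    - [-0.4,0,0.8,0,0,0,1]
    - [-0.06,0,0.08,0,0,0,1]
    - [-0.06,0,0.08,0,0,0,1]
    - [0,0,0,0,0,0,1]

```text
clock: 10.58
eef_pos: [623.9, 191.2, 153.9]
eef_rot: [-3.141, -0.629, 0.027]
wrist_force: [-0.9, -0.3, -1.6]
finger_gap: 24.0
```

Request:
jog_arm:
  increments:
    - [-0.06,0,0.08,0,0,0,1]
    - [-0.06,0,0.08,0,0,0,1]
    - [0,0,0,0,0,0,1]

```text
clock: 10.95
eef_pos: [624.2, 191.3, 152.8]
eef_rot: [-3.14, -0.631, 0.027]
wrist_force: [-2.4, -1.1, 4.6]
finger_gap: 23.9
```

Contact made at about 5 N. Sweeping towards the box.

Request:
jog_arm:
  increments:
    - [0,1.0,0,0,0,0,1]
    - [0,1.6,0,0,0,0,1]
    - [0,1.6,0,0,0,0,1]
    - [0,1.6,0,0,0,0,1]
    - [0,1.6,0,0,0,0,1]
    - [0,1.6,0,0,0,0,1]

```text
clock: 11.7
eef_pos: [626.9, 100.6, 152.7]
eef_rot: [-3.14, -0.632, 0.026]
wrist_force: [-0.5, 4.1, 4.5]
finger_gap: 23.7
```

```bash
python3 w3.py f1
```

```text
[626.9 100.6 152.7] [-3.14  -0.632  0.026] [-0.5  4.1  4.5]
```

View pics/f1s.png

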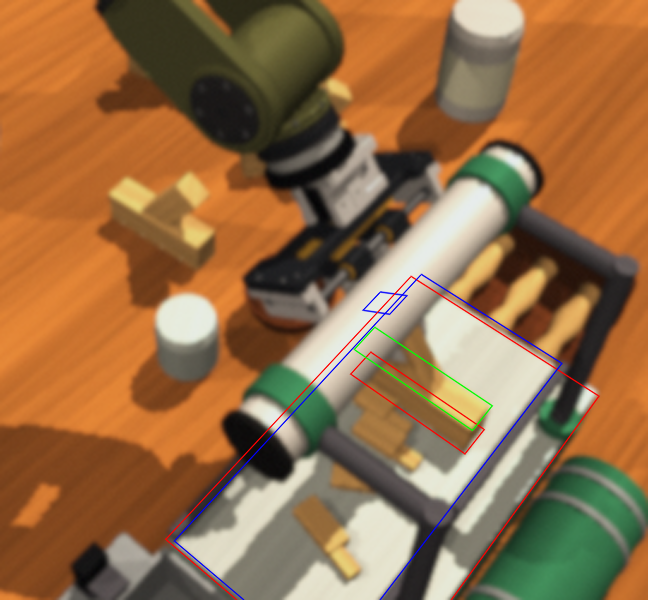

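The block is upright and pushing two chips (scene (370,420)) with none behind it. Continuing.

Request:
jog_arm:
  increments:
    - [0,1.5,0,0,0,0,1]
    - [0,1.5,0,0,0,0,1]
    - [0,1.5,0,0,0,0,1]
    - [0,1.5,0,0,0,0,1]
    - [0,1.5,0,0,0,0,1]
    - [0,1.5,0,0,0,0,1]
    - [0,1.5,0,0,0,0,1]

```text
clock: 12.68
eef_pos: [629.7, -4.4, 152.8]
eef_rot: [-3.14, -0.632, 0.026]
wrist_force: [0.6, 5.4, 6.4]
finger_gap: 23.8
```

```bash
python3 w3.py f2
```

```text
[629.7  -4.4 152.8] [-3.14  -0.632  0.026] [0.6 5.4 6.4]
```

View pics/f2s.png

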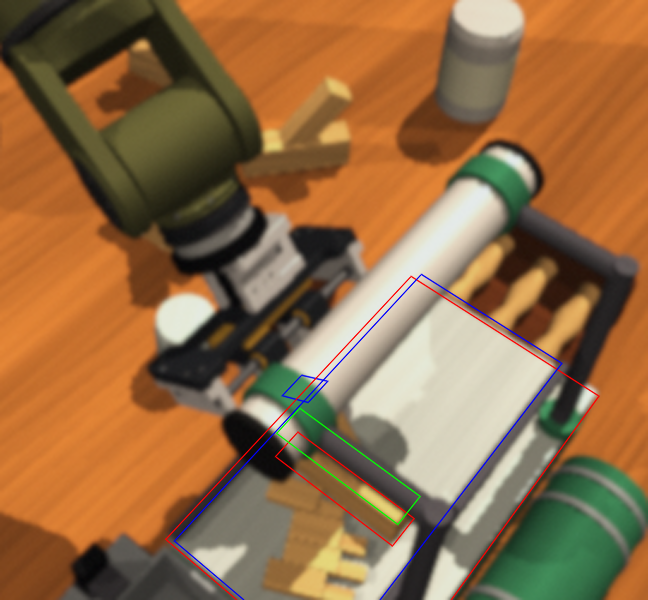

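Request:
jog_arm:
  increments:
    - [0,1.4,0,0,0,0,1]
    - [0,1.4,0,0,0,0,1]
    - [0,1.4,0,0,0,0,1]
    - [0,1.4,0,0,0,0,1]
    - [0,1.4,0,0,0,0,1]
    - [0,1.4,0,0,0,0,1]
    - [0,1.2,0,0,0,0,1]
    - [0,1.0,0,0,0,0,1]

```text
clock: 13.78
eef_pos: [632.5, -110.4, 152.7]
eef_rot: [-3.141, -0.631, 0.026]
wrist_force: [-0.6, 5.9, 8.0]
finger_gap: 23.9
```

```bash
python3 w3.py f3 "(300,120,500,270)" "(180,260,420,480)"
```

```text
[ 632.5 -110.4  152.7] [-3.141 -0.631  0.026] [-0.6  5.9  8. ]
```

View pics/f3s.png

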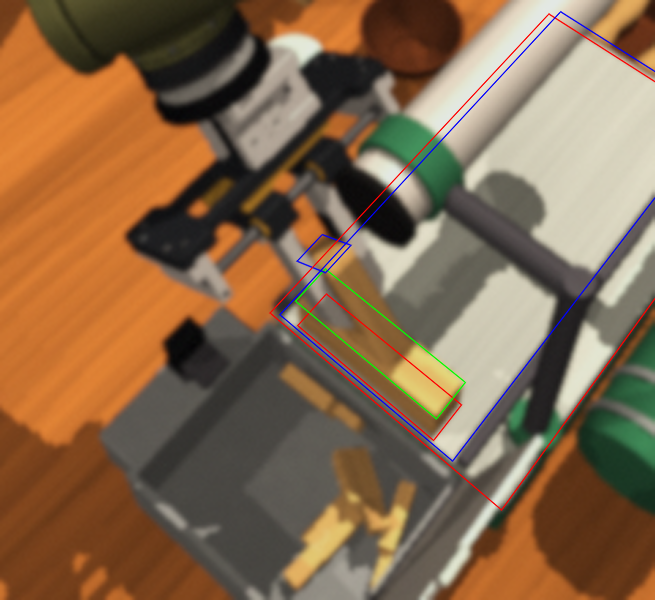

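View pics/f3t.png

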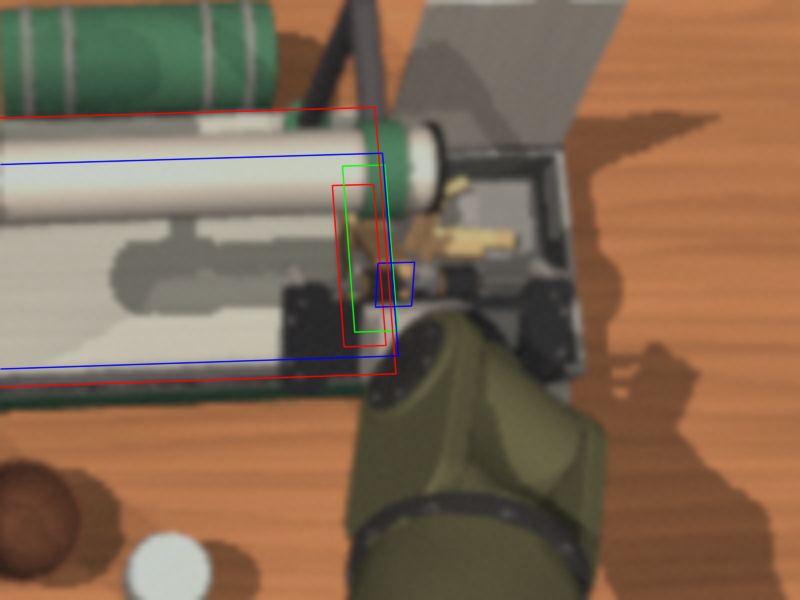

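Three chips are in the box and the fourth is at the end edge (scene crop (320,395)). Pushing a little farther.

Request:
jog_arm:
  increments:
    - [0,0.8,0,0,0,0,1]
    - [0,0.8,0,0,0,0,1]
    - [0,0.8,0,0,0,0,1]
    - [0,0,0,0,0,0,1]

```text
clock: 14.38
eef_pos: [633.1, -134.8, 152.8]
eef_rot: [3.141, -0.632, 0.027]
wrist_force: [-1.4, 1.1, 7.4]
finger_gap: 24.0
```

```bash
python3 w3.py f4 "(300,120,500,270)" "(180,260,420,480)"
```

```text
[ 633.1 -134.8  152.8] [ 3.141 -0.632  0.027] [-1.4  1.1  7.4]
```

View pics/f4s.png

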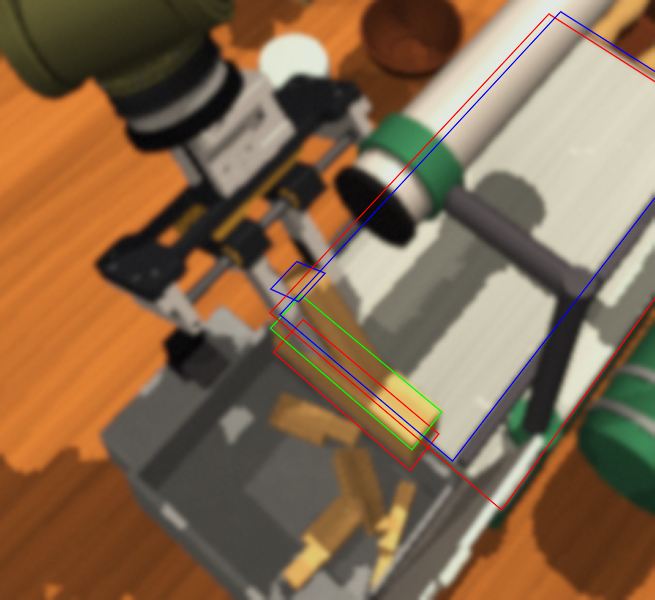

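All four chips lie inside the box (scene crop: (315,420), (360,490), (325,540), (395,535)). I'll back out the same way and return the scraper to its old spot.

```bash
python3 - <<'E'
from plan import *
p,R=cur()
G=np.array([467,-66,83.]);S=lean(-.206,A)
w=[(p+[-1,20,4],None,15),(p+[-3,35,20],None,20),(p+[-30,35,30],None,35),((505,-95,195),None,40),(G+[0,0,70],S,40),(G+[0,0,15],S,30)]
rows(w,1)
E
```

```text
12
[[0.1, -1.0, -0.18, 0.0, 0.0, 0.0, 1],
[0.1, -1.0, -0.17, 0.0, 0.0, 0.0, 1],
[0.41, -0.75, -0.69, 0.0, 0.0, 0.0, 1],
[0.41, -0.76, -0.7, 0.0, 0.0, 0.0, 1],
[-1.59, -0.07, -2.4, 0.0, 0.0, 0.0, 1],
[-2.39, -0.24, -2.26, 0.0, 0.0, 0.0, 1],
[-2.4, -0.24, -2.26, 0.0, 0.0, 0.0, 1],
[-2.39, -0.25, -2.25, 0.0, 0.0, 0.0, 1],
[-2.74, -1.5, 0.6, -3.9, -0.1, 5.4, 1],
[-2.87, -1.27, 0.5, -3.9, -0.1, 5.4, 1],
[-1.62, 0.0, 2.23, 0.0, 0.0, 0.0, 1],
[-1.62, 0.0, 2.22, 0.0, 0.0, 0.0, 1]]
```

Request:
jog_arm:
  increments:
    - [0.1,-1.0,-0.18,0,0,0,1]
    - [0.1,-1.0,-0.18,0,0,0,1]
    - [0.4,-0.75,-0.7,0,0,0,1]
    - [0.4,-0.75,-0.7,0,0,0,1]
    - [0,0,0,0,0,0,1]
    - [-1.6,-0.07,-2.4,0,0,0,1]
    - [-2.4,-0.24,-2.26,0,0,0,1]
    - [-2.4,-0.24,-2.26,0,0,0,1]
    - [-2.4,-0.24,-2.26,0,0,0,1]
    - [-2.74,-1.5,0.6,-3.9,-0.1,5.4,1]
    - [-2.87,-1.27,0.5,-3.9,-0.1,5.4,1]
    - [0,0,0,0,0,0,1]

```text
clock: 15.98
eef_pos: [471.0, -69.9, 157.4]
eef_rot: [3.14, -0.618, -0.167]
wrist_force: [0.0, -0.3, -2.0]
finger_gap: 23.4
```

```bash
python3 w3.py r1 "(300,120,500,270)" "(180,260,420,480)"; python3 - <<'E'
from plan import *
G=np.array([467,-66,83.]);S=lean(-.206,A)
rows([(G+[0,0,15],S,30)],1)
E
```

```text
[471.  -69.9 157.4] [ 3.14  -0.618 -0.167] [ 0.  -0.3 -2. ]
3
[[-1.34, -0.14, 1.53, -0.4, 0.2, 0.6, 1],
[-1.35, -0.13, 1.52, -0.4, 0.1, 0.7, 1],
[-1.36, -0.13, 1.53, -0.4, 0.2, 0.6, 1]]
```

View pics/r1s.png

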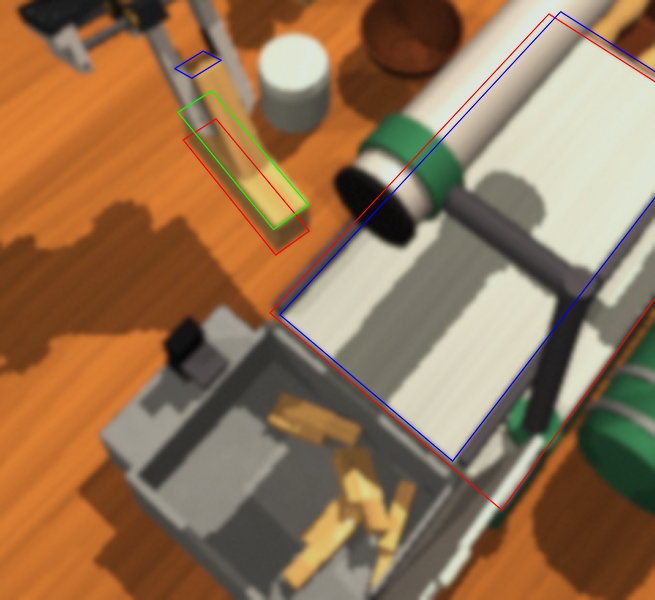

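View pics/r1t.png

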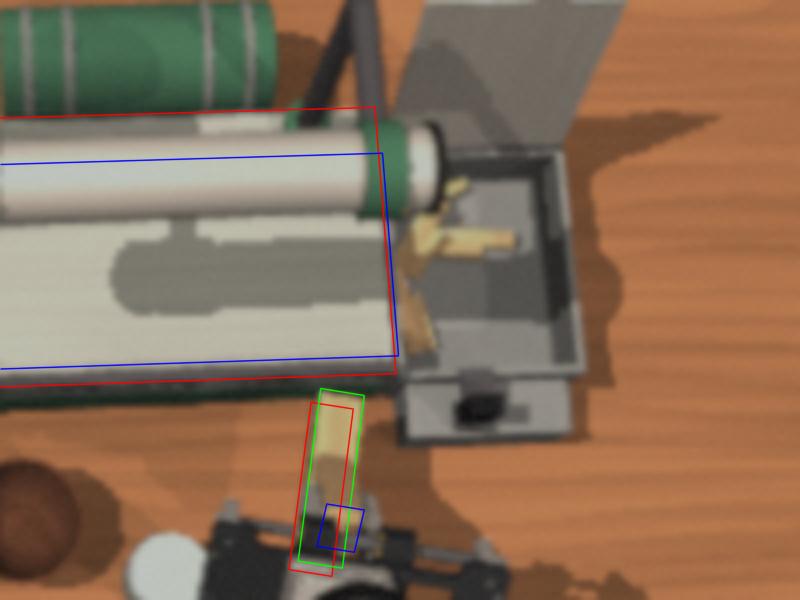

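Plate is bare and all four chips are in the box. Lowering the scraper.

Request:
jog_arm:
  increments:
    - [-1.34,-0.14,1.53,-0.4,0.2,0.6,1]
    - [-1.35,-0.13,1.52,-0.4,0.1,0.7,1]
    - [-1.35,-0.13,1.53,-0.4,0.2,0.6,1]
    - [-0.59,0,0.81,0,0,0,1]
    - [0,0,0,0,0,0,1]

```text
clock: 16.7
eef_pos: [466.8, -66.3, 87.4]
eef_rot: [-3.141, -0.628, -0.209]
wrist_force: [-0.5, 0.8, -1.9]
finger_gap: 23.7
```

```bash
python3 w3.py r2 "(320,180,440,280)" "(200,230,360,380)"
```

```text
[466.8 -66.3  87.4] [-3.141 -0.628 -0.209] [-0.5  0.8 -1.9]
```

View pics/r2s.png

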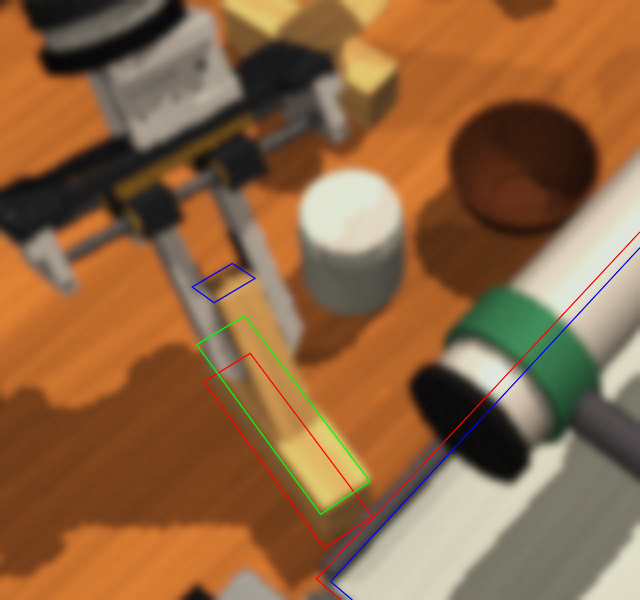

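Just above the bench. Lowering in small steps to contact.

Request:
jog_arm:
  increments:
    - [-0.12,0,0.16,0,0,0,1]
    - [-0.09,0,0.12,0,0,0,1]
    - [-0.06,0,0.08,0,0,0,1]
    - [-0.03,0,0.04,0,0,0,1]
    - [0,0,0,0,0,0,1]

```text
clock: 17.42
eef_pos: [466.6, -65.8, 82.7]
eef_rot: [-3.14, -0.63, -0.21]
wrist_force: [-0.8, 0.3, -1.9]
finger_gap: 23.6
```

Request:
jog_arm:
  increments:
    - [-0.04,0,0.06,0,0,0,1]
    - [-0.04,0,0.06,0,0,0,1]
    - [0,0,0,0,0,0,1]

```text
clock: 17.8
eef_pos: [467.1, -66.0, 82.6]
eef_rot: [-3.141, -0.632, -0.209]
wrist_force: [-20.6, 2.8, 30.8]
finger_gap: 23.7
```

Request:
jog_arm:
  increments:
    - [0.03,0,-0.05,0,0,0,1]
    - [0.01,0,-0.02,0,0,0,1]
    - [0,0,0,0,0,0,1]

```text
clock: 18.18
eef_pos: [467.0, -66.0, 82.6]
eef_rot: [-3.141, -0.631, -0.209]
wrist_force: [-3.3, 0.9, 9.9]
finger_gap: 23.7
```

Request:
jog_arm:
  increments:
    - [0,0,-0.03,0,0,0,1]
    - [0,0,0,0,0,0,3]
    - [0,0,0,0,0,0,4]
    - [0,0,0,0,0,0,5.5]
    - [0,0,0,0,0,0,5.5]
    - [0,0,0,0,0,0,5.5]

```text
clock: 18.92
eef_pos: [466.2, -65.8, 82.1]
eef_rot: [-3.14, -0.629, -0.21]
wrist_force: [0.1, 0.2, -0.5]
finger_gap: 54.8
```

```bash
python3 w3.py r3 "(320,180,440,280)" "(200,230,360,380)"
```

```text
[466.2 -65.8  82.1] [-3.14  -0.629 -0.21 ] [ 0.1  0.2 -0.5]
```

View pics/r3t.png

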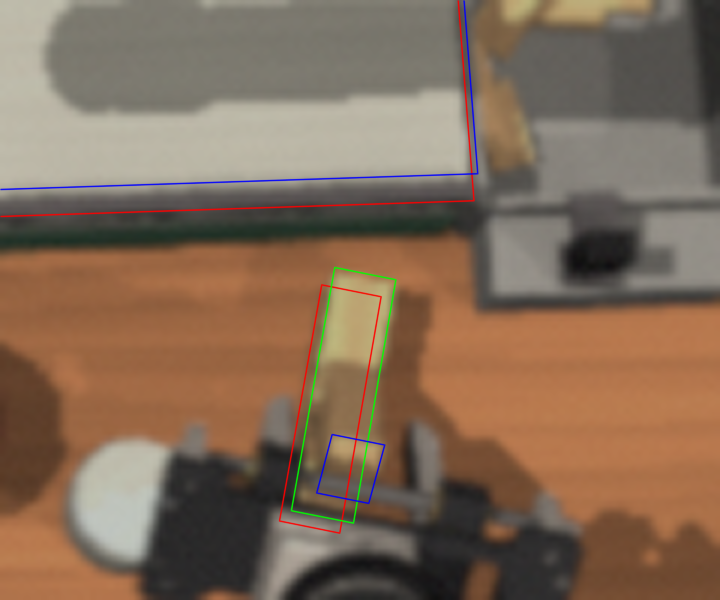

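View pics/r3s.png

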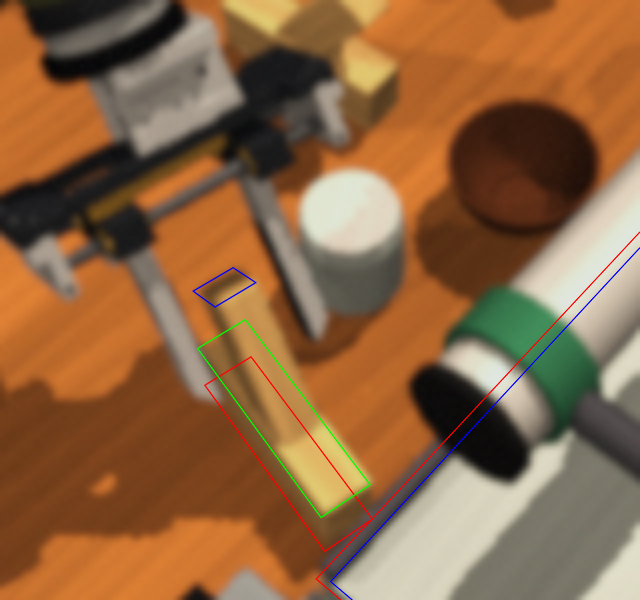

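Released; the scraper stands upright. Retreating along the tool axis.

Request:
jog_arm:
  increments:
    - [0,0,-2,0,0,0,5.5]
    - [0,0,-3,0,0,0,5.5]
    - [0,0,-4,0,0,0,5.5]
    - [0,0,-4,0,0,0,5.5]
    - [0,0,-4,0,0,0,5.5]
    - [0,2,-3,0,0,0,5.5]
    - [0,3,-2,0,0,0,5.5]
    - [0,3,-1,0,0,0,5.5]
    - [0,3,0,0,0,0,5.5]
    - [0,0,0,0,0,0,5.5]
    - [0,0,0,0,0,0,5.5]

```text
clock: 20.4
eef_pos: [311.0, -145.2, 267.8]
eef_rot: [-3.14, -0.629, -0.21]
wrist_force: [-0.5, 0.5, 0.7]
finger_gap: 55.2
```

```bash
python3 look.py top h1t "(140,100,460,340)" 2.5;python3 look.py scene h1s "(160,120,480,480)" 1.65; sed -i 's/^ms=\[\]/ms=[]/' fit.py; python3 fit.py
python3 - <<'E'
from h import *
for n in("top","scene"):
    c=camera(n);R,t=RT(c)
    for nm in("bowl","tin","tall_can","chip1"):
        for d in recognise(c,nm)[:5]:print(n,nm,round(d["conf"],2),(R.T@(np.array(d["centre"])-t)).round(0))
E
```

```text
top 0.88 [493. -69.  40.] 585
scene 0.85 [495. -70.  40.] 1247
[497.27495012 -70.59023274 -22.24388486] 0.1802012431645905
[497.08054034 -71.199999   -21.56886165] 0.0816691804927099
[496.99586395 -70.02980677 -23.18346133] 0.08891614384326305
top bowl 0.89 [490. 134.  25.]
top tin 0.96 [438.  34.  66.]
top chip1 0.46 [ 630. -158.   20.]
top chip1 0.45 [ 694. -167.   26.]
scene bowl 0.67 [479. 147.  22.]
scene tin 0.79 [460.  25.  65.]
scene tin 0.67 [461. 490.  93.]
scene tin 0.42 [703.   8.  81.]
scene tall_can 0.65 [462. 488.  94.]
scene chip1 0.82 [ 642. -159.   21.]
scene chip1 0.71 [ 699. -203.   18.]
scene chip1 0.64 [ 699. -162.   22.]
scene chip1 0.48 [ 733. -165.   26.]
```

View pics/h1t.png

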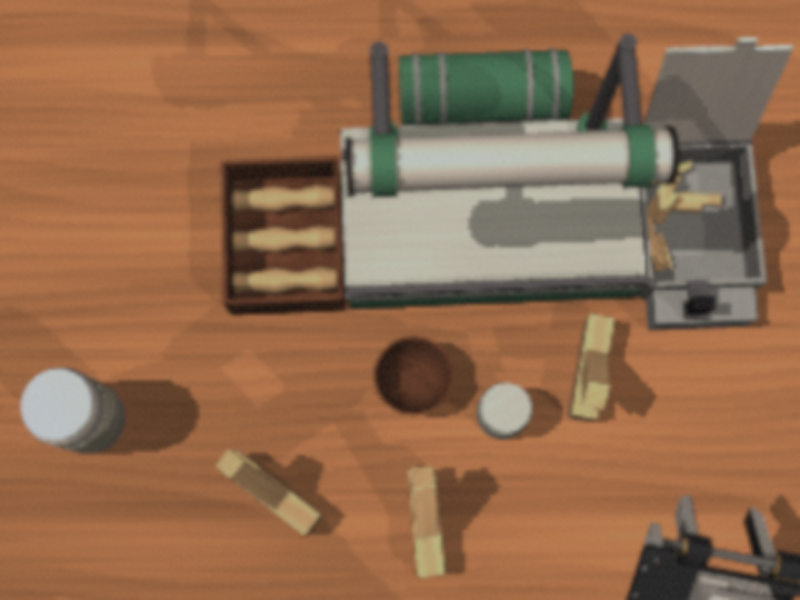

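View pics/h1s.png

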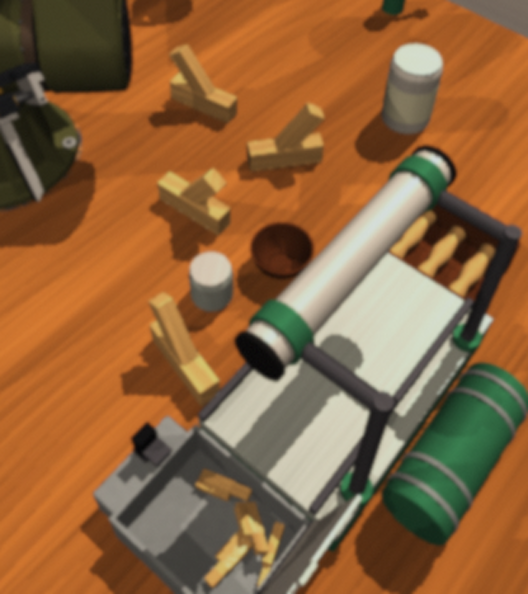

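The final views show the plate bare, four chips deep in the box (z about 20 mm), the cover open, the scraper upright and the bystanders where they were. Handing in.

```bash
python3 -c "
from cell import *
print(sign_off())"
```

```text
the job is handed in; nothing more can be done
None
```

The job is done and handed in at about 21 s of the allowed 70 s. I slid the latch until the cover sprang open. Then I took the scraper farthest to the robot's right, wiped all four chips into the box in one sweep under the pipe, and stood it back on the bench.

**Last checks:**
- **Chips:** the plate was bare. The scene camera found all four chips in the box at z of about 20 mm. The top view reported only two, because the pipe and the box wall hide the others.
- **Cover:** it was still open.
- **Scraper:** it stands upright and free within about 3 mm of where it started, and the gripper is clear of it.
- **Bystanders:** the bowl and tin were within a few mm of their first readings, which is within the network's error. The tall can looked undisturbed in both pictures, but at the end the top-view network did not find it.

One thing was rougher than planned: setting the scraper down briefly gave about 37 N at the wrist, pressing the held scraper onto the bench. I eased it off before letting go. The limits are 40 N for the arm or gripper body pressing on something, and 120 N at the wrist.

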